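Snap the small squeegee into its spring clip

TASK

Lift the small squeegee out of the drip rack, stand it blade-down in the plain slotted rest and let go, so you can take it again by its flat faces. Then push it blade-down into the spring clip holder until it snaps past the spring jaws and is fully home on the holder's block, upright, and let go. Leave everything else on the table where it is.

Things in the scene. Friction and masses are not known exactly. Their poses are not given: they have to be found in the camera images.
- squeegee_center (a point): Small hand squeegee standing blade-down, at first in the drip rack. 60 mm long (its y), 112 mm tall (z up), 0.11 kg, same either way round. Wooden handle 20 mm thick (its x) from 16 mm below this point to the flat top 56 mm above. This point: its centre, 56 mm above the blade's tip. Standing in any of the three blocks, blade in slot and ferrule on top, this point is 34 mm above the block's top.
- ferrule (a point): The squeegee's aluminium ferrule, between blade and handle; this point: centre of its flat underside, 34 mm below the squeegee's centre. It is 18 mm tall: 20 mm thick at the underside, widening to 28 mm at 12 to 14 mm up, back to 20 mm at 18 mm up. Below it the white blade, 6 mm thick, reaches 22 mm down.
- rack_top (a point): Drip rack: fixed slotted wooden block with two upright plates. This point: centre of the block's top, 28 mm above the table. Slot 12 mm wide, along y. The plates, inner faces at x = +-17 mm, y from -17 to +17 mm, rise 88 mm above this point, nearly to the handle's top, 7 mm off its faces: no room for fingers, so take the squeegee from above by its two ends, in the handle's top 30 mm.
- rest_top (a point): Rest: fixed, low slotted wooden block with nothing standing on it, on a 90 mm square plywood foot. This point: centre of its top face, 28 mm above the table. Blade slot 11 mm wide (16 mm at its bevelled mouth), 24 mm deep, along y, open at both ends; block 34 mm wide in x, 70 mm long in y. The squeegee stands here by itself once its ferrule sits on the top.
- clip_top (a point): Spring clip holder: fixed slotted wooden block with two steel spring jaws and two plywood end plates, on a 110 x 100 mm foot. This point: centre of the block's top, 28 mm above the table, where the ferrule's underside must end. Slot 14 mm wide, 24 mm deep, along y. End plates: inner faces at y = +-35 mm, 36 mm wide, rising 80 mm above this point; no room for fingers at the squeegee's ends.
- clip_noses (a point): Midway between the rounded noses of the holder's jaws, 19 mm above the block's top. Jaws at +x and -x, 40 mm long in y, noses 21 mm apart; lips flare out to 40 mm apart, 15 mm above this point. Spring per jaw 1.4 N shut, 5 N at 4 mm. Pushing the ferrule down between them takes about 10 to 15 N; its widest part passes the noses 6 mm short of home, then they close over it.
- jaw_a (a joint): Outward travel of the jaw at +x of the holder, m; 0 when shut, at most 0.008, about 0.0005 with the squeegee home.
- jaw_b (a joint): The same for the jaw at -x of the holder.
- knife_mid (a point): Ink knife lying along x, wooden handle and steel blade, 190 x 20 mm, 16 mm high. This point: its middle. A bystander.
- stick_mid (a point): Flat wooden stirring stick, 200 x 18 x 6 mm, lying along x. This point: its middle. A bystander.
- jar_mid (a point): Lidded ink jar, 68 mm across, 75 mm tall. This point: half-way up. A bystander.
- bottle_mid (a point): White bottle, 56 mm across, 140 mm tall. This point: half-way up. A bystander.
- tape_mid (a point): Cardboard tape core lying flat, 100 mm across, 25 mm high. This point: its centre. A bystander.
- tub_mid (a point): Clear open tub, 90 mm across, 55 mm high. This point: half-way up. A bystander.
- wide_squeegee_mid (a point): Wide squeegee lying flat, 200 mm long, 22 mm thick. This point: its middle. A bystander.
Things that resemble listed ones, but are neither listed nor needed, are in the scene too. What is shaped like the part that bears rest_top but purple is not meant. There is more than one size of the part that bears squeegee_center; the job needs the larger.

How it is judged:
By the outcome, as a careful person would: the job done as asked, in the order asked, and still so for the second after the job is handed in, with the robot touching nothing.
It also fails if it takes over 64 s, if anything falls off the work surface, if the arm or the gripper's body presses on something with over 40 N, if the wrist force passes 120 N, or if a joint passes its speed limit or range.

ROBOT

A 6-joint arm with a two-finger parallel gripper is mounted at the origin on the work surface. World frame = base frame: x ahead of the robot, y to its left, z up, the work surface at z = 0. Lengths are in m, angles in degrees, forces in N, time in s.
With the tool pointing down it reaches from about 0.375 to 0.75 m from the base axis. Payload 9 kg.
Tool frame: the origin (TCP) lies where the fingers leave the gripper's body, on its centre line; the fingertips stand 73 mm ahead of it and the grasp point (between the pads) lies 54 mm ahead of it (robot.tip_reach is the distance from the TCP to the fingertips, in m); z points along the fingers, y is the line along which they close (so a half turn about z gives the same grasp; the last joint's range is limited). The gripper opens to 85 mm and grips with 20 to 120 N. Pads are 22 mm wide; open, the fingers measure 114 mm over their backs; the gripper's body (76 mm by 85 mm) begins 54 mm behind the grasp point. The pads swing forward as they close: fully open they stand 13 mm farther back than shut.
Start: joints at [59.548, 5.964, 5.575, 89.605, 0, 77.527], TCP at [0.185, 0.571, 0.304] pointing down, gripper open.
Joint ranges: [-171.21, 171.21], [-48.23, 106.86], [-62.78, 66.21], [-105.2, 120.99], [-86.42, 89.51], [-180, 180]. Speed limits (degrees/s): [127.2, 127.2, 147.25, 180, 180, 180].

INTERFACE

Orientations are given as [roll, pitch, yaw] about the fixed x, y, z axes, in that order (R = Rz(yaw) Ry(pitch) Rx(roll)).
In Python, from plant import robot gives the robot as it stands. Calls block until the motion is done:
- robot.move_pose(position, orientation): joint-space move of the TCP to a pose.
- robot.line_to(position, vel=0.15, rotation=None, guard=None): straight line of the TCP; rotation=None keeps the orientation; vel is the mean speed in m/s. With guard (N) it stops when the force on the tool has changed by that much, and returns True; else False.
- robot.goto_joints(angles): joint-space move.
- robot.set_gripper(opening): finger opening in m; the grip force is fixed at half the most; returns when the fingers have stopped.
- robot.pause(seconds).
- robot.ik(position, orientation): joint angles nearest the present ones, or None.
- robot.observe(): the state.
- robot.grab_frame(name): name is "side" or "top" or "wrist"; returns the picture (480x640x3 uint8, blue, green, red); there is no depth.
- robot.get_calibration(name): a dict with "vertical_fov" (degrees; the focal length in pixels is half the picture's height over the tangent of half this angle, whatever the lens; pixels are square), "cx", "cy" (the principal point, pixels), "rvec" (rotation vector, rad) and "tvec" (3), from world to camera coordinates, as OpenCV has them. Camera axes: x right, y down, z forward; pixel columns grow to the right and rows downward; lengths in m; the calibration is good to about 2 mm. The wrist camera is an equidistant fisheye: a pixel r from the principal point sees the ray r / f radians off the axis. A picture is of the moment at which its call begins: read the wrist's pose just before it. get_calibration takes no time and is no camera call; for the wrist camera it gives the pose at the moment of the call.
A pose or a line that the arm cannot do raises robot.IKError and nothing moves.
- robot.job_done(): hands the job in; it is judged then, once.
The state is a dict: "time": time; "q": joint angles; "qvel": joint speeds; "joint_torque": joint torques, N m; "tool_pos": TCP position; "tcp_rot": TCP orientation; "ft_force": force on the tool from outside, world axes, zero at the start; "torque": the same for the moment, N m; "gripper_width": finger opening in m; "gripper_force": force on a finger pad.
Only numpy, scipy, OpenCV 4.12 (cv2) and the standard library are available. Lean on these libraries where they do the work, as an engineer would, in place of code of your own. Each camera call takes 0.05 s, during which the arm holds its last target. There are 200 camera calls.

## Working session

There is one attempt and no reset: what is moved stays moved. The work goes in short steps, each a Python script; the robot and the scene stay as the last script left them, time stands still between calls to the robot, and variables do not carry over. Pictures are saved under pics/ and viewed, at most 10 in all, crops included, and the job is handed in when it is done.

```bash
mkdir -p pics; ls
python3 - <<'E'
from plant import robot
import cv2
for n in ("top","side"):
    cv2.imwrite(f"pics/{n}0.png",robot.grab_frame(n)); print(n,robot.get_calibration(n))
print(robot.observe()); print(robot.tip_reach)
E
```

```text
pics
top {'vertical_fov': 45.016230291342666, 'cx': 312.55200188782754, 'cy': 247.10678780363756, 'rvec': array([ 2.13154918, -2.12041265,  0.175883  ]), 'tvec': array([0.04468129, 0.50506786, 1.23963707])}
side {'vertical_fov': 43.64295586191149, 'cx': 308.80790849413233, 'cy': 231.5532516017592, 'rvec': array([ 2.00285892, -0.81761306,  0.41873065]), 'tvec': array([-0.34996269,  0.27875431,  1.27102263])}
{'time': 0.1, 'q': array([5.95478921e+01, 5.99488696e+00, 5.53174067e+00, 8.96052749e+01,
       4.63424172e-04, 7.75271298e+01]), 'qvel': array([ 0.02921366,  0.00147576,  0.05695221, -0.02545753, -0.01489145,
       -0.05996375]), 'joint_torque': array([ 6.23290238e-03, -5.58208466e+01,  5.04719925e+01,  1.30622121e-02,
       -3.07849814e-04, -1.22088647e-05]), 'tool_pos': array([0.18507632, 0.57051545, 0.30320538]), 'tcp_rot': array([-1.79933294e+02, -1.52299012e-02,  1.62020753e+02]), 'ft_force': array([0.25242044, 0.61248924, 0.4262638 ]), 'torque': array([0.03337691, 0.03310331, 0.03736042]), 'gripper_force': 0.0, 'gripper_width': 0.08530087764614469}
0.0726
```

View pics/top0.png

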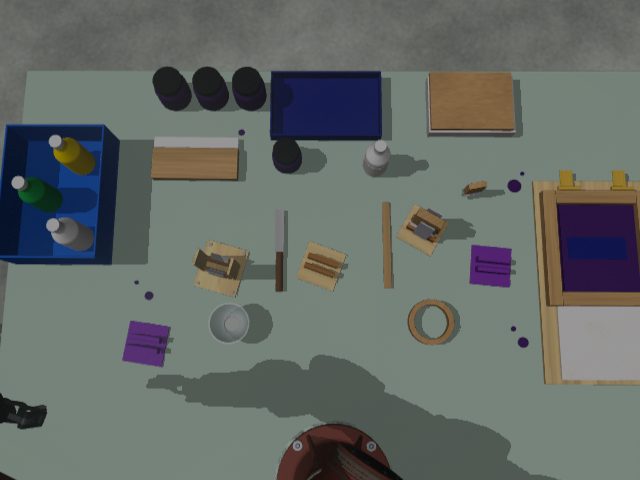

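View pics/side0.png

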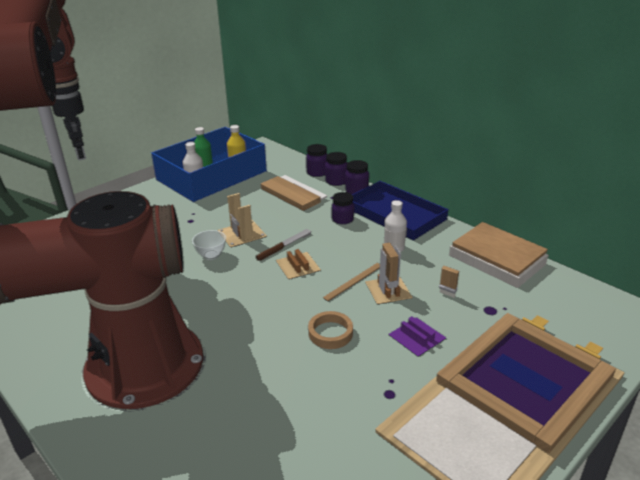

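The top view shows:
- The drip rack holding a squeegee at about (425,228).
- A second, smaller squeegee standing alone at (476,187).
- The wooden rest at (321,266), with purple lookalikes at (490,266) and (146,343).
- The clip holder at (220,267).

By the description I choose the squeegee in the rack and the plywood rest. Next is a close crop to check this.

Run:
```python
import cv2,numpy as np
t=cv2.imread("pics/top0.png");s=cv2.imread("pics/side0.png")
f=lambda im,x,y,r=33:cv2.resize(im[y-r:y+r,x-r:x+r],(264,264),interpolation=cv2.INTER_CUBIC)
m=np.vstack([np.hstack([f(t,424,229),f(t,321,266),f(t,220,267)]),np.hstack([f(s,389,272),f(s,300,262),f(s,242,220)])])
cv2.imwrite("pics/crop0.png",m)
```

```text
(no output)
```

View pics/crop0.png

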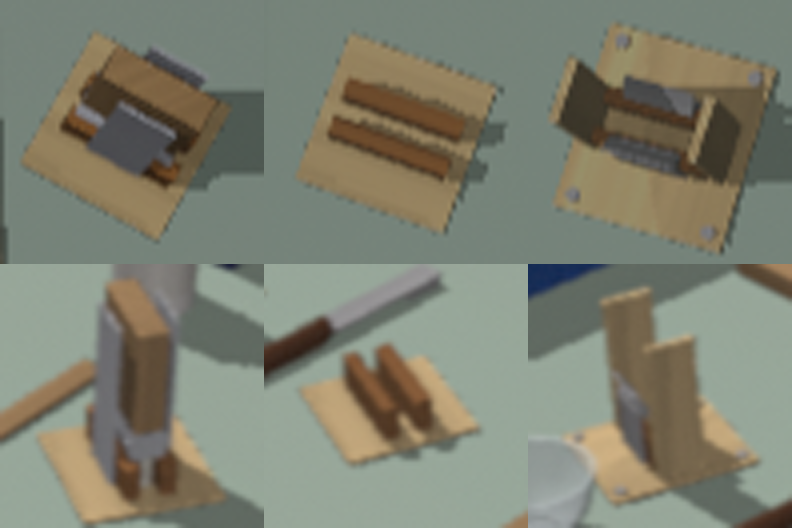

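```bash
cat > h.py <<'E'
import numpy as np, cv2
from plant import robot
def ray(cal,px,fish=False):
    R=cv2.Rodrigues(np.array(cal["rvec"]))[0]; t=np.array(cal["tvec"]); f=240/np.tan(np.radians(cal["vertical_fov"]/2))
    d=(np.array(px,float)-[cal["cx"],cal["cy"]])/f
    if fish:
        r=np.linalg.norm(d); v=np.array([*(d*(np.sin(r)/max(r,1e-9))),np.cos(r)])
    else: v=np.array([*d,1.])
    return -R.T@t, R.T@v
def at_z(cal,px,z,fish=False):
    c,v=ray(cal,px,fish); return c+v*(z-c[2])/v[2]
def proj(cal,P,fish=False):
    R=cv2.Rodrigues(np.array(cal["rvec"]))[0]; f=240/np.tan(np.radians(cal["vertical_fov"]/2))
    p=(R@np.atleast_2d(P).T).T+np.array(cal["tvec"])
    if fish:
        r=np.hypot(p[:,0],p[:,1]); k=np.arctan2(r,p[:,2])/np.maximum(r,1e-9)
        u=p[:,:2]*k[:,None]
    else: u=p[:,:2]/p[:,2:]
    return u*f+[cal["cx"],cal["cy"]]
E
python3 - <<'E'
from h import *
cal=robot.get_calibration("top")
for n,o,c in (("rack",(391,196),[(97,33),(230,103),(158,240),(22,160)]),("rest",(288,233),[(86,35),(234,88),(182,232),(34,178)]),("clip",(187,234),[(85,22),(248,72),(193,252),(30,205)])):
    P=np.array([at_z(cal,np.array(o)+np.array(p)/4,0.006) for p in c])[:,:2]
    e=np.roll(P,-1,0)-P
    print(n,P.mean(0).round(4),np.linalg.norm(e,axis=1).round(4),np.degrees(np.arctan2(e[:,1],e[:,0])).round(1),np.linalg.norm(P.mean(0)).round(3))
c=robot.get_calibration("wrist");print(c, ray(c,(320,240),True)); print(robot.observe()["tool_pos"])
E
```

```text
rack [ 0.554  -0.2045] [0.0857 0.091  0.0891 0.0873] [-118.6  151.4   58.9  -30.8] 0.591
rest [0.4676 0.0271] [0.0898 0.0875 0.089  0.0873] [-109.7  160.2   70.2  -19.3] 0.468
clip [0.4618 0.2538] [0.0985 0.1068 0.0967 0.1089] [-106.9  164.6   74.3  -14.5] 0.527
{'vertical_fov': 65.70646984690485, 'cx': 320.9934408881773, 'cy': 236.42662942453006, 'rvec': array([-2.32859162, -1.69458075, -0.26189857]), 'tvec': array([-0.59954709, -0.03991152,  0.3798461 ])} (array([0.11111993, 0.59468296, 0.37327904]), array([ 0.29632849, -0.09991301, -0.94984568]))
[0.18507632 0.57051545 0.30320538]
```

Run:
```python
from h import *
import pickle
out=[];D={}
for n,x,y,yaw in (("clip",.4618,.2538,164),("rest",.4676,.0271,160),("rack",.554,-.2045,150)):
    robot.move_pose([x,y,.30],[180,0,yaw]); robot.pause(.3)
    c=robot.get_calibration("wrist"); im=robot.grab_frame("wrist"); D[n]=(c,im)
    cv2.imwrite(f"pics/w_{n}.png",im)
    u=proj(c,[[x,y,.028]],True)[0]; print(n,u,robot.observe()["tool_pos"],robot.observe()["time"])
    out.append(im)
pickle.dump(D,open("w.pkl","wb"))
rs=[cv2.resize(i,(400,300),interpolation=cv2.INTER_AREA) for i in out]
cv2.imwrite("pics/m1.png",np.vstack([np.hstack(rs[:2]),np.hstack([rs[2],rs[2]*0])]))
```

```text
clip [320.43645501 205.21969003] [0.46162268 0.25416824 0.29996167] 2.0
rest [320.02289936 205.14017179] [0.46764765 0.0277619  0.29997126] 3.2583
rack [319.94656599 205.02159869] [ 0.55406834 -0.20376081  0.30030603] 4.5833
```

View pics/m1.png

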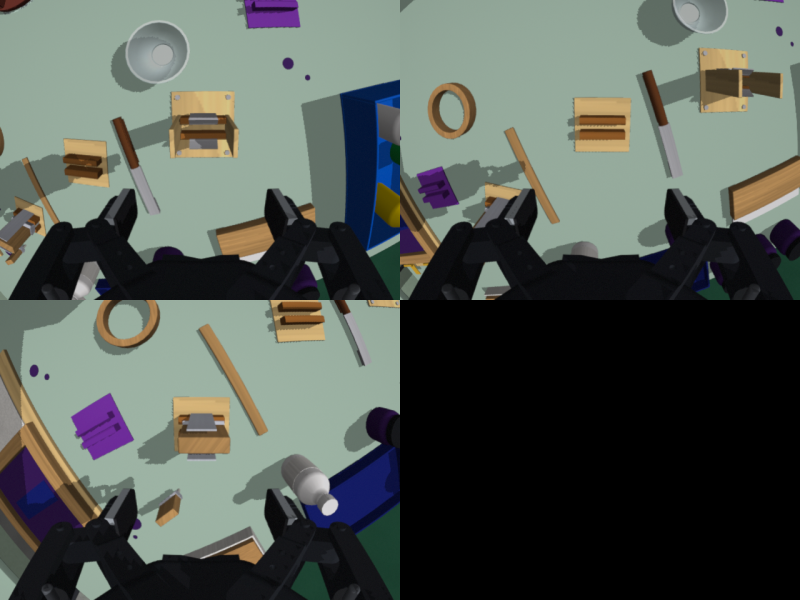

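The wrist views match the top view. In full-picture pixels the clip is at about (326,200), the rest at (322,200) and the rack at (322,205). I'll overlay the modelled outlines to refine the poses.

```bash
cat > ov.py <<'E'
from h import *
import pickle
def rect(w,l,z,x,y,psi):
    a=np.radians(psi);R=np.array([[np.cos(a),-np.sin(a)],[np.sin(a),np.cos(a)]])
    p=np.array([[-w,-l],[w,-l],[w,l],[-w,l]])/2@R.T+[x,y]
    return np.c_[p,np.full(4,z)]
def crop(im,c,rects,ctr,r=66,k=6,fish=True):
    u,v=np.round(proj(c,[ctr],fish)[0]).astype(int)
    cr=cv2.resize(im[v-r:v+r,u-r:u+r],None,fx=k,fy=k,interpolation=cv2.INTER_CUBIC)
    for P,col in rects:
        q=((proj(c,P,fish)-[u-r,v-r]+.5)*k).round().astype(np.int32)
        cv2.polylines(cr,[q],True,col,1)
    return cr
E
python3 - <<'E'
from ov import *
D=pickle.load(open("w.pkl","rb"))
G,B,Rd=(0,255,0),(255,0,0),(0,0,255)
E={"clip":(.4618,.2538,-16),"rest":(.4676,.0271,-19.7),"rack":(.554,-.2045,-30)}
o=[]
for n,(x,y,s) in E.items():
    rs=[(rect(110 *.001 if n=="clip" else .09,.1 if n=="clip" else .09,.006,x,y,s),G)]
    if n=="rest": rs+=[(rect(.034,.07,.028,x,y,s),Rd),(rect(.016,.07,.028,x,y,s),B)]
    if n=="rack": rs+=[(rect(.02,.06,.118,x,y,s),Rd),(rect(.034,.034,.116,x,y,s),B)]
    if n=="clip": rs+=[(rect(.014,.07,.028,x,y,s),B),(rect(.036,.07,.108,x,y,s),Rd)]
    c,im=D[n]; o.append(crop(im,c,rs,[x,y,.05],r=66,k=3))
o=[a[:396,:396] for a in o]
m=np.vstack([np.hstack(o[:2]),np.hstack([o[2],o[2]*0])])
cv2.imwrite("pics/ov1.png",m[:, :]) ; m=cv2.resize(m,(600,600)) if 0 else m
o=[a[60:360] for a in o]
cv2.imwrite("pics/ov1.png",np.vstack([np.hstack(o[:2]),np.hstack([o[2],o[2]*0])]))
E
```

```text
(no output)
```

View pics/ov1.png

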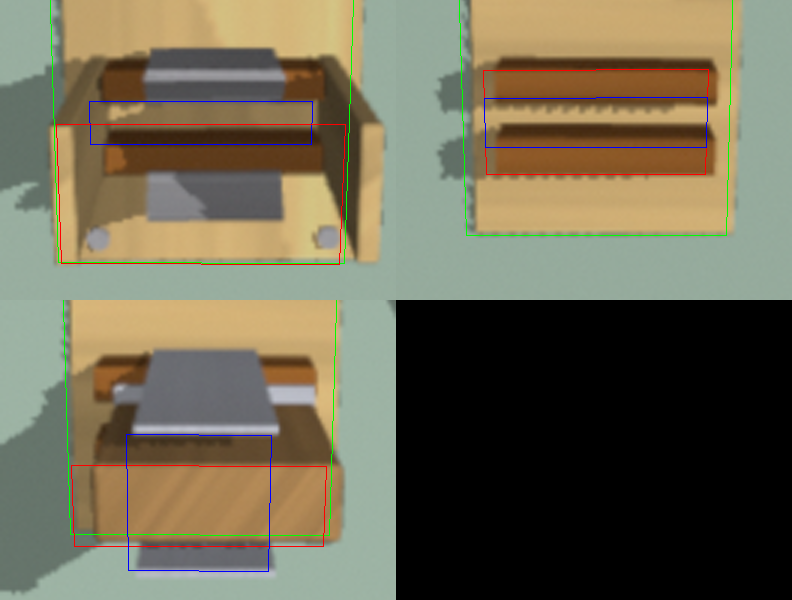

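The overlays show these shifts along each slot's +y:

| Item | Shift along +y |
|---|---|
| Rest | +3 mm |
| Clip | +3.8 mm |
| Rack | +1.7 mm |
| Squeegee handle | +4.8 mm |

The x positions fit, so I'll grasp by the ends.

Run:
```python
from h import *
import pickle
x,y=.554+.0018,-.2045+.003
robot.line_to([x,y,.20],vel=.2)
print(robot.line_to([x,y,.153],vel=.06,guard=8))
robot.set_gripper(.05)
s=robot.observe();print(s["gripper_width"],s["gripper_force"],s["tool_pos"],s["ft_force"],s["tcp_rot"])
if .055<s["gripper_width"]<.065:
    robot.line_to([x,y,.175],vel=.05); robot.line_to([x,y,.29],vel=.12); robot.pause(.3)
    s=robot.observe();print(s["gripper_width"],s["tool_pos"],s["ft_force"],s["time"])
c=robot.get_calibration("wrist");im=robot.grab_frame("wrist");cv2.imwrite("pics/w2.png",im);pickle.dump((c,im,s),open("w2.pkl","wb"))
```

```text
False
0.059103442835579376 64.65253829956055 [ 0.55613041 -0.20166794  0.1537213 ] [ 1.03964864 -0.51641295  4.62246735] [-1.79997871e+02  6.54838528e-02  1.50003224e+02]
0.05911346734201938 [ 0.55569076 -0.20142227  0.2895779 ] [ 0.79063064  0.11245154 -1.18439947] 8.525
```

View pics/w2.png

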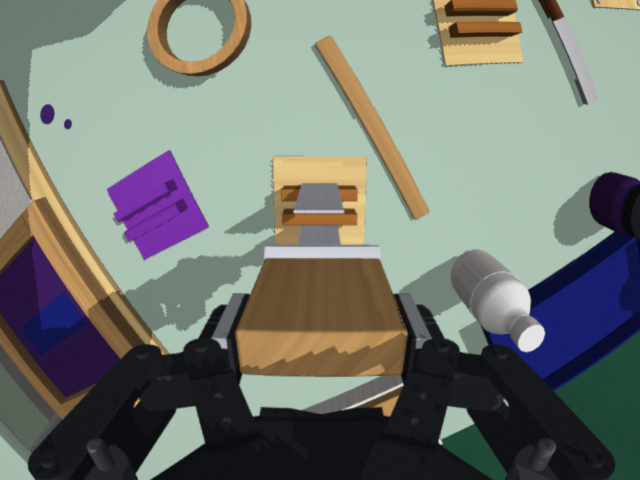

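The squeegee is held by its ends, with the top face near (322,350) and the blade hanging clear. I'll compare the projected tool axis with this to get the camera bias.

Run:
```python
from ov import *
c,im,s=pickle.load(open("w2.pkl","rb"))
p=s["tool_pos"]
print(proj(c,rect(.02,.06,p[2]-.0357,p[0],p[1],-30),True).round(1), proj(c,rect(.006,.06,p[2]-.1477,p[0],p[1],-30),True).round(1))
g=im[300:385,225:420]
cv2.imwrite("pics/w2c.png",crop(im,c,[(rect(.02,.06,p[2]-.0357,p[0],p[1],-30),(0,255,0)),(rect(.006,.06,p[2]-.1477,p[0],p[1],-30),(0,0,255))],[p[0],p[1],p[2]-.06],r=100,k=3))
```

```text
[[232.5 331.9]
 [238.8 377. ]
 [402.4 377.2]
 [408.7 332.1]] [[272.7 244.8]
 [273.1 253.8]
 [368.5 253.9]
 [368.9 244.9]]
```

View pics/w2c.png

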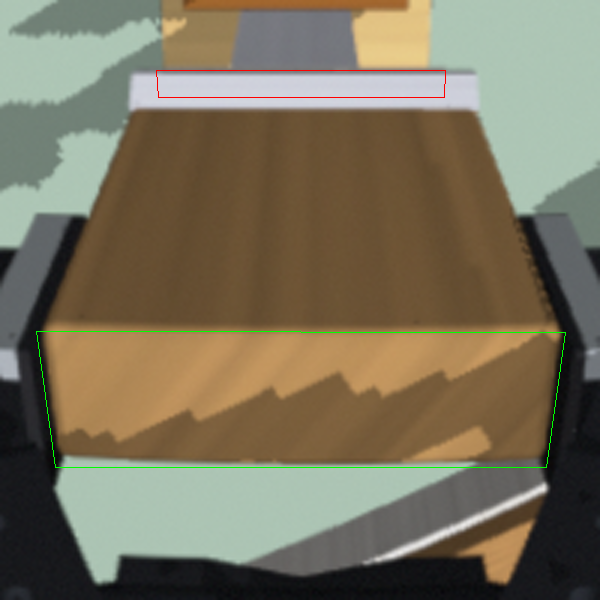

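The hand-eye agreement is within 0.5 mm, so I'll use the wrist-measured positions in full and place into the rest.

Run:
```python
from ov import *
x,y=.4686,.0299
robot.move_pose([x,y,.29],[180,0,160.3])
robot.line_to([x,y,.185],vel=.15); robot.pause(.2)
f0=robot.observe()["ft_force"]
hit=robot.line_to([x,y,.151],vel=.03,guard=10)
s=robot.observe();print(hit,s["tool_pos"],s["ft_force"]-f0,s["gripper_width"])
if abs(s["tool_pos"][2]-.153)<.004:
    robot.set_gripper(.085)
    robot.line_to([x,y,.30],vel=.15); robot.pause(.2)
s=robot.observe();print(s["time"],s["gripper_width"])
c=robot.get_calibration("wrist");im=robot.grab_frame("wrist")
psi=-19.7
cv2.imwrite("pics/w3.png",crop(im,c,[(rect(.02,.06,.118,x,y,psi),(0,255,0)),(rect(.034,.07,.028,x,y,psi),(0,0,255))],[x,y,.07],r=80,k=5)[:, :][100:700])
```

```text
True [0.4684726  0.02994612 0.15364487] [-1.67377698  0.30371192  6.73867995] 0.0591506469889561
13.2833 0.08470829939445917
```

View pics/w3.png

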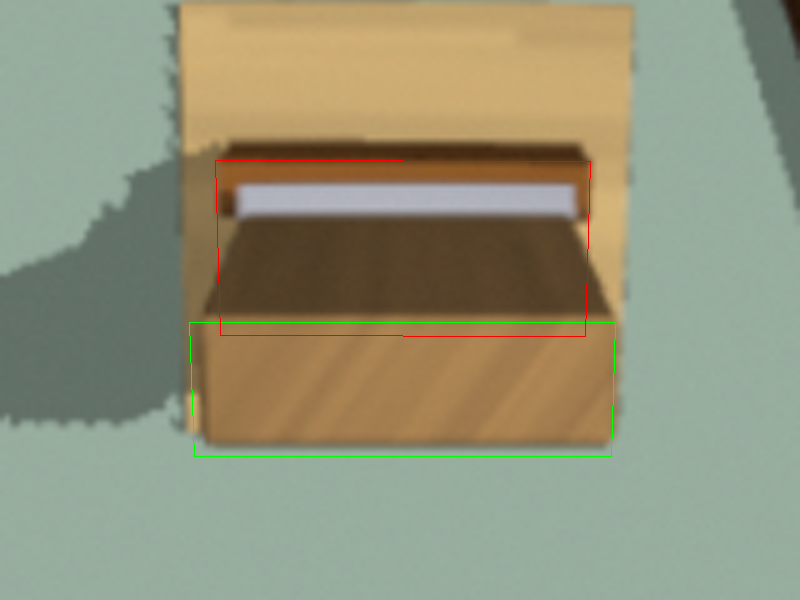

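The squeegee is seated in the rest, with TCP height 0.1536 as in the rack, and stands level within about 1 mm of the prediction. Next I'll regrasp it by the flat faces and carry it to a point above the clip.

Run:
```python
from ov import *
x,y=.4682,.0309
robot.move_pose([x,y,.29],[180,0,-109.7])
robot.line_to([x,y,.20],vel=.2)
print(robot.line_to([x,y,.156],vel=.06,guard=8))
robot.set_gripper(.012)
s=robot.observe();print(s["gripper_width"],s["gripper_force"],s["tool_pos"],s["ft_force"])
z0=s["tool_pos"][2]
if .017<s["gripper_width"]<.023:
    robot.line_to([x,y,.20],vel=.08); robot.line_to([x,y,.29],vel=.15)
    robot.move_pose([.4628,.2575,.29],[180,0,-105.7]); robot.pause(.3)
    s=robot.observe();print(s["gripper_width"],s["tool_pos"],s["ft_force"],s["time"],s["q"])
    c=robot.get_calibration("side");im=robot.grab_frame("side")
    c2=robot.get_calibration("wrist");im2=robot.grab_frame("wrist")
    a=crop(im,c,[],[.4628,.2575,.1],r=62,k=5,fish=False)
    cv2.imwrite("pics/s4.png",np.hstack([a[:480,110:510],cv2.resize(im2,(400,300))[:].repeat(1,0) if 0 else cv2.copyMakeBorder(cv2.resize(im2,(400,300)),0,180,0,0,0)]))
```

```text
False
0.019502802788677033 59.042460322380066 [0.46832869 0.03088705 0.15620753] [0.22515659 0.15504601 2.41099321]
0.019546602446854425 [0.46319112 0.25657418 0.29010904] [-0.29323281 -0.07914185 -0.67633656] 19.4833 [ 1.48172347e+01 -6.52875296e+00 -8.31741354e+00  8.81983329e+01
 -3.15802527e-03 -5.93865876e+01]
```

View pics/s4.png

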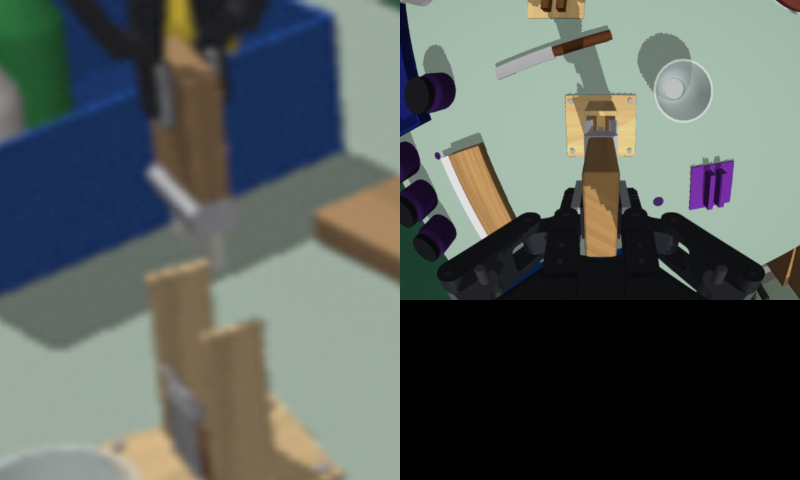

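The squeegee is held upright by its faces above the holder. Next is the slow push.

Run:
```python
from ov import *
x,y=.4628,.2575
robot.line_to([x,y,.225],vel=.15); robot.pause(.2)
f0=robot.observe()["ft_force"]; s=robot.observe(); print(s["tool_pos"],s["tcp_rot"])
for z,g in ((.185,8),(.178,10),(.170,22),(.164,25),(.159,25),(.153,25)):
    h=robot.line_to([x,y,z],vel=.025,guard=g)
    s=robot.observe();print(z,h,s["tool_pos"].round(4),(s["ft_force"]-f0).round(1),round(s["gripper_width"],4),s["time"])
    if h: break
```

```text
[0.4633804  0.25766423 0.2263066 ] [-1.79902692e+02  5.92680061e-02 -1.05701555e+02]
0.185 False [0.4629 0.2575 0.1852] [-0.8 -1.3 -0.5] 0.0191 22.1167
0.178 False [0.4626 0.2575 0.1777] [ 0.2 -0.9 -0.6] 0.0194 22.55
0.17 False [0.4628 0.2576 0.1698] [ 0.9 -0.7 -0.8] 0.0199 23.0167
0.164 False [0.4631 0.2576 0.1644] [ 1. -1.  4.] 0.0192 23.4083
0.159 False [0.4625 0.2574 0.1583] [ 1.6 -0.9 -3. ] 0.0193 23.7583
0.153 True [0.4629 0.2574 0.1562] [-2.1 -1.8  6.8] 0.019 23.9917
```

Seating was at 0.1562, exactly the TCP height measured at the rest, with the snap showing as a force dip at 0.158. I'll release and check.

Run:
```python
from ov import *
x,y,psi=.4628,.2575,-15.7
robot.set_gripper(.05); robot.line_to([x,y,.29],vel=.12); robot.pause(.3)
c2=robot.get_calibration("wrist");im2=robot.grab_frame("wrist")
a=crop(im2,c2,[(rect(.02,.06,.118,x,y,psi),(0,255,0))],[x,y,.07],r=66,k=6)[:480,200:600]
robot.move_pose([.40,.10,.32],[180,0,-105.7])
c=robot.get_calibration("side");im=robot.grab_frame("side")
b=crop(im,c,[(rect(.02,.06,.118,x,y,psi),(0,255,0))],[x,y,.06],r=48,k=8,fish=False)[100:580,184:584]
cv2.imwrite("pics/f5.png",np.hstack([a,b]));cv2.imwrite("pics/top5.png",robot.grab_frame("top"))
d=cv2.absdiff(cv2.imread("pics/top5.png"),cv2.imread("pics/top0.png"))
print(robot.observe()["time"],robot.observe()["gripper_width"])
```

```text
26.8333 0.04997022888086218
```

View pics/f5.png

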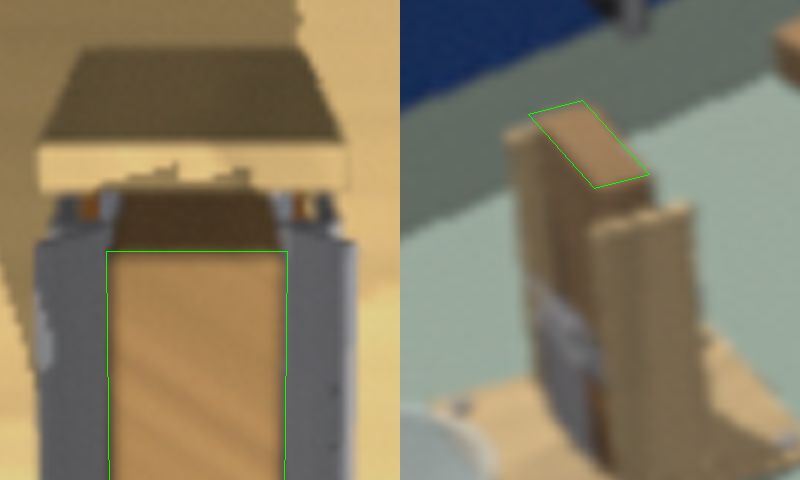

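The handle top matches the fully-home outline in both views: left picture (107–288, 252), right picture (530–650, 100–188). The squeegee is upright between the end plates with the jaws closed and the gripper clear, so I'm handing in.

```bash
python3 -c "
from plant import robot
print(robot.job_done())"
```

```text
the job is handed in; nothing more can be done
None
```

The squeegee was stood in the rest, regrasped by its flat faces, then pushed into the spring clip until it snapped home upright and let go; nothing else was knowingly touched, and I handed the job in at about 27 s.

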